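Change over the battery packs in the studio charger and set its dial

TASK

The packs now in the charger are charged: take each out and stand it upright in the white tray, then plug every flat pack from the bench that is the charger's size fully home into a socket of its own; leave the too-thick and the too-thin look-alike packs, and everything else on the bench, where they are. Once all that is in place, turn the charger's dial clockwise so that its pointer is on the long mark, and let go.

Things in the scene. Friction and masses are not known exactly. Their poses are not given: they have to be found in the camera images.
- charger: the charger, fixed to the bench: a grey box 110 (own x) by 330 (own y) by 45 mm tall, origin at the centre of its underside, z up. Its flat top has three sockets in a row along y at y = -14, +58 and +130 mm, and the dial at y = -115 mm
- socket0 (a point): middle of the mouth of socket 0, on the charger's top, 45 mm above the bench: a hole 36 (x) by 48 (y) mm, 20 mm deep, flat floor. Axes parallel to the charger's, z up. A pack goes in upright, its 34 mm side along x; fully home its underside is on the floor 20 mm below this point and 30 mm of it stands out
- socket1 (a point): middle of the mouth of socket 1, on the charger's top, 45 mm above the bench: a hole 36 (x) by 48 (y) mm, 20 mm deep, flat floor. Axes parallel to the charger's, z up. A pack goes in upright, its 34 mm side along x; fully home its underside is on the floor 20 mm below this point and 30 mm of it stands out
- socket2 (a point): middle of the mouth of socket 2, on the charger's top, 45 mm above the bench: a hole 36 (x) by 48 (y) mm, 20 mm deep, flat floor. Axes parallel to the charger's, z up. A pack goes in upright, its 34 mm side along x; fully home its underside is on the floor 20 mm below this point and 30 mm of it stands out
- dial (a joint): charge-time dial on the charger, rad: 0 when its white pointer line points to the charger's -x; grows clockwise seen from above; range 0 to 5.3; light friction (0.04 N m), stays where left. Scale: short marks every 0.524 rad from 0 and one long thick mark at 2.618 rad (the sixth mark, the one at 0 being the first), where the pointer is to be set
- dial_grip (a point): on the dial's axis at the height to grip it, 82 mm above the bench. The dial is a disc of 44 mm diameter with an upright bar across it, 14 mm wide, 42 mm long, 32 mm high (its top 89 mm above the bench); this frame turns with the dial: its x runs along the bar (the white pointer line lies on the -x half), z up
- flat0: battery pack of the charger's size: white block 34 (own x) by 46 (own y) by 50 mm tall, 0.12 to 0.21 kg (heavy end down), lowest 4 mm tapered in by 2 mm a side. Origin: centre of its underside, z up when upright; a half turn about z makes no difference. It is flat (needs charging) and starts standing on the bench. It may be absent
- flat1: battery pack of the charger's size: white block 34 (own x) by 46 (own y) by 50 mm tall, 0.12 to 0.21 kg (heavy end down), lowest 4 mm tapered in by 2 mm a side. Origin: centre of its underside, z up when upright; a half turn about z makes no difference. It is flat (needs charging) and starts standing on the bench. It may be absent
- flat2: battery pack of the charger's size: white block 34 (own x) by 46 (own y) by 50 mm tall, 0.12 to 0.21 kg (heavy end down), lowest 4 mm tapered in by 2 mm a side. Origin: centre of its underside, z up when upright; a half turn about z makes no difference. It is flat (needs charging) and starts standing on the bench. It may be absent
- charged0: battery pack of the charger's size: white block 34 (own x) by 46 (own y) by 50 mm tall, 0.12 to 0.21 kg (heavy end down), lowest 4 mm tapered in by 2 mm a side. Origin: centre of its underside, z up when upright; a half turn about z makes no difference. It is charged and starts plugged fully home in socket 0, its axes parallel to the charger's. It may be absent
- charged1: battery pack of the charger's size: white block 34 (own x) by 46 (own y) by 50 mm tall, 0.12 to 0.21 kg (heavy end down), lowest 4 mm tapered in by 2 mm a side. Origin: centre of its underside, z up when upright; a half turn about z makes no difference. It is charged and starts plugged fully home in socket 1, its axes parallel to the charger's. It may be absent
- charged2: battery pack of the charger's size: white block 34 (own x) by 46 (own y) by 50 mm tall, 0.12 to 0.21 kg (heavy end down), lowest 4 mm tapered in by 2 mm a side. Origin: centre of its underside, z up when upright; a half turn about z makes no difference. It is charged and starts plugged fully home in socket 2, its axes parallel to the charger's. It may be absent
- tray: shallow white tray fixed to the bench, 110 (own x) by 190 (own y) by 20 mm tall, walls 4 mm thick, floor 4 mm thick, open on top; origin at the centre of its underside, z up
- thick_pack: look-alike pack for another tool, too thick: 44 (own x) by 46 by 50 mm, standing on the bench among the flat ones; origin at the centre of its underside
- thin_pack: look-alike pack for another tool, too thin: 24 (own x) by 46 by 50 mm, standing on the bench among the flat ones; origin at the centre of its underside
- bench_block: bystander: steel bench block 65 by 65 by 22 mm, origin at the centre of its underside
- bead_jar: bystander: glass jar with a metal lid, 56 mm diameter, 75 mm tall, origin at the centre of its underside

How it is judged:
On the way, in this order (a step that is already met when the one before it is completed fails the run):
1. every charged pack stands in the tray and every flat pack of the right size is plugged fully home (((horizontal distance between flat0 and socket0 below 0.006 m and z of flat0 in the frame of socket0 below -0.016 m and angle between the z axis of flat0 and the z axis of charger, either way round below 0.12 rad) or (horizontal distance between flat0 and socket1 below 0.006 m and z of flat0 in the frame of socket1 below -0.016 m and angle between the z axis of flat0 and the z axis of charger, either way round below 0.12 rad) or (horizontal distance between flat0 and socket2 below 0.006 m and z of flat0 in the frame of socket2 below -0.016 m and angle between the z axis of flat0 and the z axis of charger, either way round below 0.12 rad)) and ((horizontal distance between flat1 and socket0 below 0.006 m and z of flat1 in the frame of socket0 below -0.016 m and angle between the z axis of flat1 and the z axis of charger, either way round below 0.12 rad) or (horizontal distance between flat1 and socket1 below 0.006 m and z of flat1 in the frame of socket1 below -0.016 m and angle between the z axis of flat1 and the z axis of charger, either way round below 0.12 rad) or (horizontal distance between flat1 and socket2 below 0.006 m and z of flat1 in the frame of socket2 below -0.016 m and angle between the z axis of flat1 and the z axis of charger, either way round below 0.12 rad)) and ((horizontal distance between flat2 and socket0 below 0.006 m and z of flat2 in the frame of socket0 below -0.016 m and angle between the z axis of flat2 and the z axis of charger, either way round below 0.12 rad) or (horizontal distance between flat2 and socket1 below 0.006 m and z of flat2 in the frame of socket1 below -0.016 m and angle between the z axis of flat2 and the z axis of charger, either way round below 0.12 rad) or (horizontal distance between flat2 and socket2 below 0.006 m and z of flat2 in the frame of socket2 below -0.016 m and angle between the z axis of flat2 and the z axis of charger, either way round below 0.12 rad)) and x of charged0 in the frame of tray between -0.055 and 0.055 m and y of charged0 in the frame of tray between -0.095 and 0.095 m and z of each of charged0, charged1, charged2 in the frame of tray below 0.012 m and angle between each of charged0, charged1, charged2's own z axis and vertical below 0.2 rad and x of charged1 in the frame of tray between -0.055 and 0.055 m and y of charged1 in the frame of tray between -0.095 and 0.095 m and x of charged2 in the frame of tray between -0.055 and 0.055 m and y of charged2 in the frame of tray between -0.095 and 0.095 m), for 0.3 s.
2. the dial's pointer is on the long mark (value of joint dial between 2.498 and 2.738 rad), for 0.2 s.
At the end, for the whole second after the job is handed in: Every charged pack stands upright (within 0.2 rad) on the floor of the tray, every flat pack is plugged in a socket within 4 mm of fully home and 6 mm of its middle, the dial reads 2.618 rad within 0.12 rad, set after the packs were in place, and all packs are at rest (all of step 1 and all of step 2 and linear speed of each of flat0, flat1, flat2, charged0, charged1, charged2 below 0.02 m/s); the robot touches nothing.
It fails at once if a look-alike pack is carried off or knocked more than 50 mm away (distance of any of thick_pack, thin_pack from where it was at the start of the episode above 0.05 m).
It fails at once if the bench block or the jar is moved more than 40 mm (distance of any of bench_block, bead_jar from where it was at the start of the episode above 0.04 m).
Of flat0, flat1, flat2 only 2 to 3 are there at a start; the rules pass over those that are not, and their reading is None.
Of charged0, charged1, charged2 only 2 to 3 are there at a start; the rules pass over those that are not, and their reading is None.
At some moment in a run one of flat0, flat1, flat2 may be knocked a few centimetres aside while the robot is not near it.
Once in a run the grip may slacken for a moment while it holds something.
It also fails if it takes over 210 s, if anything falls off the work surface, if the arm or the gripper's body presses on something with over 40 N, if the wrist force passes 120 N, or if a joint passes its speed limit or range.

ROBOT

A 7-joint arm with a two-finger parallel gripper is mounted at the origin on the work surface. World frame = base frame: x ahead of the robot, y to its left, z up, the work surface at z = 0. Lengths are in m, angles in rad, forces in N, time in s.
With the tool pointing down it reaches from about 0.4 to 0.925 m from the base axis. Payload 4.1 kg.
Tool frame: the origin (TCP) lies at the very end of the fingers, on their centre line; the grasp point (between the pads) lies 19 mm behind it; z points along the fingers, y is the line along which they close (so a half turn about z gives the same grasp; the last joint's range is limited). The gripper opens to 85 mm and grips with 20 to 120 N. Pads are 22 mm wide; open, the fingers measure 114 mm over their backs; the gripper's body (76 mm by 85 mm) begins 54 mm behind the grasp point. The pads swing forward as they close: fully open they stand 13 mm farther back than shut.
Start: joints at [-1.439, 0.398, 0.045, 1.537, -0.019, 1.207, -0.051], TCP at [0.149, 0.633, 0.231] pointing down, gripper open.
Joint ranges: [-2.82, 2.82], [-0.49, 2.23], [-1.37, 1.46], [0, 2.46], [-1.36, 4.5], [0.23, 2], [-2.94, 2.94]. Speed limits (rad/s): [2.57, 2.57, 3.14, 3.14, 3.14, 3.14, 3.14].

INTERFACE

Orientations are given as a unit quaternion [w, x, y, z].
In Python, from rig import r, eyes gives the robot as it stands.
- The arm moves only by the shell command python3 -m pendant 'ROWS'. ROWS is JSON, a list of rows, each a list of 7 numbers: the finger opening in mm, from 0 to 85.4, then the shift along the world's x, y, z in mm, then the turn, a rotation vector about the world's x, y, z in degrees. In form: [[gripper, tx, ty, tz, rx, ry, rz], ...]. A call has 1 to 12 rows; each row shifts and turns the commanded pose from where the row before left it; what a row does not reach is not made up. A row lasts 1/8 s, in which the tool goes at most 62.5 mm and 10.7 degrees, less where a joint would pass 70% of its speed; a pose out of reach is approached as far as the arm can. A call is refused whole if a number of a shift passes 62.5 or a number of a turn 10.7, either way. A call with a gripper value outside its range is refused whole. The fingers move at their own pace and stop on an object; the grip force is fixed at half the most. Time passes only in rows, so rows that do not move let the fingers close. It gives the time, the measured TCP pose, the force, the opening and the grip force at its end, in the units of the state.
- r.get_state(): the state, without advancing time (a new reading comes with each control period).
- eyes.snapshot(name): name is "scene" or "top" or "wrist"; returns a dict with "frame" (400x640x3 uint8, blue, green, red), "z_map" (400x640 float32, m along the optical axis (not along the pixel's ray), 0 where there is no reading), "mtx" (3x3 intrinsics, pixels), "extrinsics" (4x4, takes a point from world to camera coordinates). Camera axes: x right, y up, looking along -z (the intrinsics and any distortion apply to the point x, -y, -z); pixel columns grow to the right and rows downward; lengths in m; the calibration is good to about 2 mm. A picture is of the moment at which its call begins.
- r.hand_in(): hands the job in; it is judged then, once.
The state is a dict: "time": time; "q": joint angles; "qd": joint speeds; "effort": joint torques, N m; "tool_pos": TCP position; "orientation": TCP orientation; "wrist_force": force on the tool from outside, world axes, zero at the start; "wrist_torque": the same for the moment, N m; "grip_width": finger opening in m; "grasp_force": force on a finger pad.
Only numpy, scipy, OpenCV 4.12 (cv2) and the standard library are available. Lean on these libraries where they do the work, as an engineer would, in place of code of your own. Each camera call takes 0.05 s, during which the arm holds its last target. There are 200 camera calls.

## Working session

There is one attempt and no reset: what is moved stays moved. The work goes in short steps, Python scripts to look and compute and a shell command to move; the robot and the scene stay as the last step left them, time stands still between calls to the robot, and variables do not carry over. Pictures are saved under pics/ and viewed, at most 14 in all, crops included, and the job is handed in when it is done.

```bash
ls; mkdir -p pics
python3 - <<'E'
from rig import r, eyes
import cv2,pickle
for n in ("scene","top"):
    s=eyes.snapshot(n); cv2.imwrite(f"pics/{n}0.png",s["frame"]); pickle.dump(s,open(f"{n}0.pkl","wb"))
    print(n,s["mtx"].tolist(),s["extrinsics"].round(3).tolist())
st=r.get_state(); print(st)
E
```

```text
pics
scene [[500.58251479856693, 0.0, 324.1147798098804], [0.0, 500.58251479856693, 199.36420448245883], [0.0, 0.0, 1.0]] [[0.875, 0.484, -0.013, -0.481], [-0.374, 0.693, 0.616, 0.156], [0.308, -0.534, 0.787, -1.719], [0.0, 0.0, 0.0, 1.0]]
top [[420.05194142933806, 0.0, 324.97426041869994], [0.0, 420.05194142933806, 201.34883700215752], [0.0, 0.0, 1.0]] [[-0.008, -1.0, -0.003, 0.019], [0.988, -0.009, 0.151, -0.542], [-0.151, -0.002, 0.989, -1.26], [0.0, 0.0, 0.0, 1.0]]
{'time': 0.1, 'q': array([-1.43900082,  0.39913166,  0.04506155,  1.53774323, -0.01870142,
        1.20691778, -0.05068658]), 'qd': array([ 5.06408831e-04, -7.09400794e-04, -1.46724331e-04, -3.60861053e-03,
        3.24057558e-05,  3.66354737e-03,  5.89774016e-05]), 'effort': array([ 4.37143186e-03, -4.76259792e+01,  1.37038853e+00, -2.54948562e+01,
        1.19971621e-02,  5.01314382e-03, -1.67097461e-06]), 'tool_pos': array([0.14854867, 0.6322125 , 0.23036385]), 'orientation': array([-3.65848466e-05,  1.15091161e-01,  9.93354536e-01, -8.88396336e-04]), 'wrist_force': array([0.31209664, 0.14512007, 0.82995861]), 'wrist_torque': array([-0.02560663, -0.02992728, -0.04600661]), 'grasp_force': 0.0, 'grip_width': 0.08535097967428895}
```

View pics/top0.png

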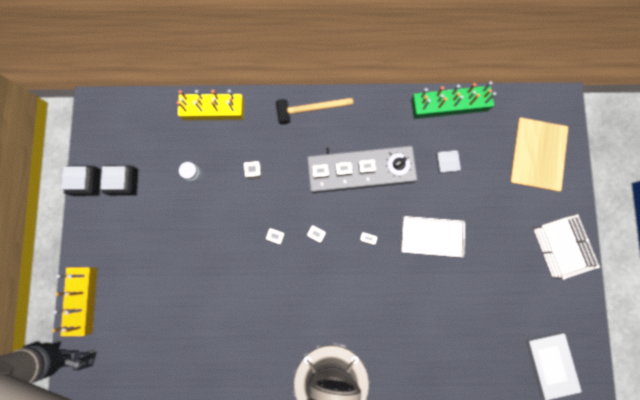

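View pics/scene0.png

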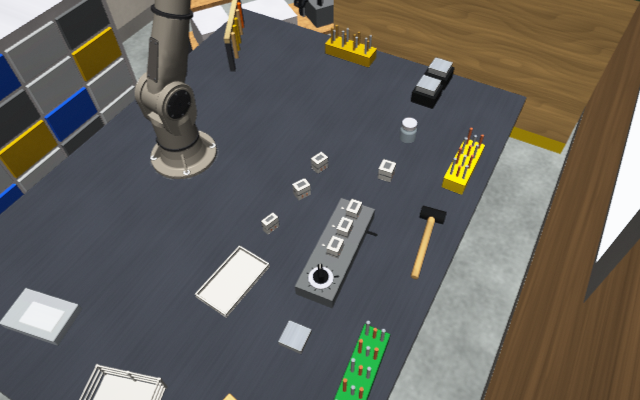

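The top view shows the charger at (362,168) with packs in all three sockets (321,170), (344,168) and (368,166), and its dial at (399,163). The tray is at (434,237), the block at (449,161) and the jar at (189,171). Four packs stand on the bench at (275,236), (316,233), (369,238) and (252,169). The scene view agrees. Next I measure them.

```bash
cat > h.py <<'E'
import numpy as np, cv2
from rig import r, eyes
def ray(s,px,z):
    """pixels (n,2) -> world xy on plane z"""
    px=np.atleast_2d(px).astype(float); K=s["mtx"]; E=np.array(s["extrinsics"])
    R=E[:3,:3]; c=-R.T@E[:3,3]
    d=np.c_[(px[:,0]-K[0,2])/K[0,0],-(px[:,1]-K[1,2])/K[1,1],-np.ones(len(px))]@R
    return c[:2]+d[:,:2]*((z-c[2])/d[:,2])[:,None]
def topmask(s,z,tol):
    """pixels whose depth puts them at height z+-tol, and their world xy"""
    K=s["mtx"];E=np.array(s["extrinsics"]);Z=s["z_map"];v,u=np.mgrid[:Z.shape[0],:Z.shape[1]]
    P=np.stack([(u-K[0,2])/K[0,0]*Z,-(v-K[1,2])/K[1,1]*Z,-Z],-1)
    W=(P-E[:3,3])@E[:3,:3]
    return ((abs(W[...,2]-z)<tol)&(Z>0)).astype(np.uint8)*255,W
def rects(s,mask,z,amin,amax):
    """min-area rects of blobs, in world mm: centre, short, long, yaw of long side"""
    out=[]
    for c in cv2.findContours(mask,cv2.RETR_EXTERNAL,cv2.CHAIN_APPROX_NONE)[0]:
        if not amin<cv2.contourArea(c)<amax: continue
        w=ray(s,c[:,0,:],z)*1000
        (x,y),(a,b),t=cv2.minAreaRect(w.astype(np.float32))
        if a>b: t+=90; a,b=b,a      # long side direction = t+90
        out.append((round(x,1),round(y,1),round(a,1),round(b,1),round((t+90)%180,1),c[:,0,:].mean(0).round().tolist()))
    return out
E
python3 - <<'E'
from h import *
import pickle
s=pickle.load(open("top0.pkl","rb"))
f=s["frame"]; print("noise depth at bench",s["z_map"][300,250:254])
g=cv2.cvtColor(f,cv2.COLOR_BGR2HSV)
wh=((g[...,2]>150)&(g[...,1]<45)).astype(np.uint8)*255
for z,a0,a1 in((.05,40,400),(.02,1000,4000)):
    for o in rects(s,wh,z,a0,a1): print(z,o)
for z,t,a0,a1 in((.05,.006,40,600),(.045,.006,1500,6000),(.075,.006,30,900),(.022,.006,80,800)):
    m,W=topmask(s,z,t); 
    for o in rects(s,m,z,a0,a1): print('D',z,o)
E
```

```text
noise depth at bench [1.2918291 1.2927392 1.2967252 1.2963519]
0.05 (-15.3, 928.8, 21.8, 54.4, 89.6, [7.0, 396.0])
0.05 (15.2, 839.3, 27.9, 40.4, 95.2, [43.0, 383.0])
0.05 (426.8, -116.7, 30.8, 53.5, 71.0, [368.0, 238.0])
0.05 (436.4, 167.9, 40.6, 53.9, 69.0, [275.0, 236.0])
0.05 (442.2, 42.0, 40.8, 53.2, 62.9, [316.0, 233.0])
0.05 (642.1, 438.0, 56.9, 67.1, 66.0, [188.0, 171.0])
0.05 (647.7, 241.8, 51.2, 53.1, 91.2, [252.0, 168.0])
0.02 (34.2, 0.5, 152.5, 218.9, 89.6, [332.0, 378.0])
0.02 (45.4, -663.8, 114.2, 174.6, 11.4, [555.0, 366.0])
0.02 (433.9, -321.8, 117.6, 197.8, 85.0, [433.0, 236.0])
0.02 (652.9, -103.9, 114.1, 340.3, 95.4, [362.0, 168.0])
D 0.05 (426.3, -115.1, 24.2, 44.8, 72.7, [368.0, 238.0])
D 0.05 (436.0, 169.0, 33.4, 45.7, 71.2, [274.0, 236.0])
D 0.05 (442.2, 43.5, 34.0, 45.0, 63.0, [316.0, 234.0])
D 0.05 (615.0, 777.9, 88.7, 92.4, 89.5, [83.0, 183.0])
D 0.05 (617.0, 658.0, 88.7, 90.3, 89.5, [122.0, 181.0])
D 0.05 (644.9, 241.8, 44.8, 46.7, 91.2, [251.0, 169.0])
D 0.045 (644.8, -100.2, 111.4, 329.8, 95.5, [361.0, 169.0])
D 0.075 (616.0, 779.9, 68.4, 73.5, 89.5, [74.0, 178.0])
D 0.075 (615.9, 660.3, 69.8, 75.2, 92.4, [113.0, 178.0])
D 0.075 (632.4, 29.6, 34.3, 45.8, 89.8, [320.0, 170.0])
D 0.075 (637.9, -43.6, 34.4, 45.7, 89.5, [343.0, 168.0])
D 0.075 (637.7, 434.4, 46.9, 49.3, 45.4, [187.0, 170.0])
D 0.075 (646.7, -114.0, 34.4, 45.8, 89.5, [366.0, 166.0])
D 0.022 (67.9, 17.7, 30.2, 131.2, 87.9, [325.0, 360.0])
D 0.022 (43.0, -623.5, 49.1, 167.4, 12.2, [535.0, 362.0])
D 0.022 (671.0, -378.8, 65.8, 66.6, 95.2, [448.0, 161.0])
D 0.022 (855.2, 28.5, 14.4, 213.7, 98.8, [319.0, 108.0])
D 0.022 (1234.6, 396.9, 11.1, 723.6, 89.4, [210.0, 1.0])
```

Depth gives clear answers.

| Item | Position (mm) | Orientation |
|---|---|---|
| Flat pack A | (436, 169) | long side at 71° |
| Flat pack B | (442, 43) | long side at 63° |
| Thin pack | (426, -115) | – |
| Thick pack | (645, 242) | – |
| Charger | (645, -100) | yaw 5.5° |

I start moving now.

```bash
cat >> h.py <<'E'
from scipy.spatial.transform import Rotation as Ro
def yaw(q):
    y=Ro.from_quat(np.roll(q,-1)).apply([0,1,0]); return np.degrees(np.arctan2(y[1],y[0]))
def go(*t):
    """print what is left to targets (x,y,z mm, yaw of tool y)"""
    s=r.get_state(); p=s["tool_pos"]*1000; a=yaw(s["orientation"]); print("t",round(s["time"],2),"at",p.round(1),round(a,1),"F",s["wrist_force"].round(1),"w",round(s["grip_width"]*1000,1),"g",round(s["grasp_force"],1),"q7",s["q"][6].round(2))
    for x in t: print("left",(np.array(x[:3])-p).round(1),round((x[3]-a+90)%180-90,1))
E
python3 -m pendant '[[85,30,-50,0,0,0,-6],[85,40,-60,0,0,0,-6],[85,40,-60,0,0,0,-6],[85,40,-60,0,0,0,-6],[85,40,-60,0,0,0,-6],[85,40,-60,0,0,0,-6],[85,40,-60,0,0,0,-6],[85,40,-60,0,0,0,-6],[85,40,-60,0,0,0,-6],[85,40,-60,0,0,0,-6],[85,40,-60,0,0,0,-6],[85,30,-50,0,0,0,-5]]'
python3 -m pendant '[[85,0,0,0,0,0,0],[85,0,0,0,0,0,0]]'
python3 -c "
from h import *
go((646,-114,150,5.5))"
```

```text
time: 1.6
tool_pos: [0.5561, 0.0111, 0.2312]
orientation: [0.0, 0.672, 0.741, 0.0]
wrist_force: [0.7, 1.1, -0.2]
grip_width: 0.085
grasp_force: 0.0
time: 1.85
tool_pos: [0.5548, 0.0133, 0.2308]
orientation: [-0.001, 0.67, 0.742, -0.0]
wrist_force: [-0.9, 1.2, 0.2]
grip_width: 0.0853
grasp_force: 0.0
t 1.85 at [554.8  13.3 230.8] 5.8 F [-0.9  1.2  0.2] w 85.3 g 0.0 q7 0.18
left [  91.2 -127.3  -80.8] -0.3
```

```bash
python3 -m pendant '[[85,20,-25,0,0,0,0],[85,30,-45,0,0,0,0],[85,25,-35,0,0,0,-0.3],[85,16,-22,0,0,0,0],[85,0,0,0,0,0,0],[85,0,0,0,0,0,0]]'
python3 - <<'E'
from h import *
go((646,-114,150,5.5))
s=eyes.snapshot("wrist"); cv2.imwrite("pics/w1.png",s["frame"])
print(s["extrinsics"].round(3).tolist())
for z,t,a0,a1 in((.075,.004,300,40000),(.045,.006,1500,200000)):
    m,W=topmask(s,z,t)
    for o in rects(s,m,z,a0,a1): print('D',z,o)
E
```

```text
time: 2.6
tool_pos: [0.6459, -0.1114, 0.2309]
orientation: [-0.001, 0.671, 0.741, 0.0]
wrist_force: [0.4, 1.1, 0.3]
grip_width: 0.085
grasp_force: 0.0
t 2.6 at [ 645.9 -111.4  230.9] 5.7 F [0.4 1.1 0.3] w 85.0 g 0.0 q7 0.46
left [  0.1  -2.6 -80.9] -0.2
[[0.995, 0.098, 0.0, -0.632], [-0.093, 0.951, -0.294, 0.203], [-0.029, 0.292, 0.956, -0.328], [0.0, 0.0, 0.0, 1.0]]
D 0.075 (650.3, -114.5, 33.1, 45.3, 95.2, [320.0, 190.0])
D 0.075 (643.4, -43.7, 33.5, 45.1, 95.4, [320.0, 110.0])
D 0.075 (637.1, 22.5, 33.6, 35.6, 95.4, [321.0, 24.0])
D 0.045 (649.6, -108.2, 109.7, 313.8, 95.4, [320.0, 149.0])
```

View pics/w1.png

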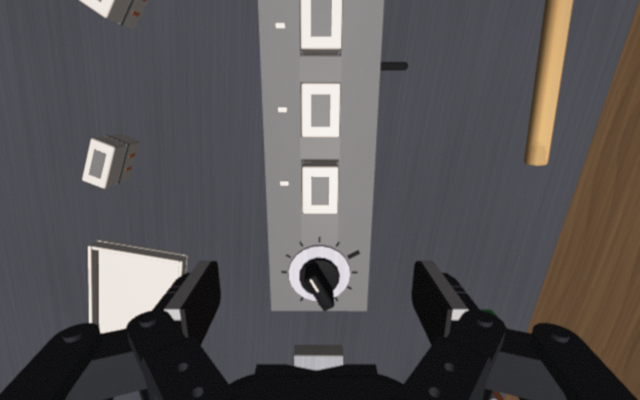

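The wrist view shows the charger running vertically. Packs are at (320,190), (320,110) and (320,25), and the dial is at (320,272) with its long mark at (352,253). The fingers straddle the charger axis. I take the socket 0 pack first.

```bash
python3 -m pendant '[[75,2,-2.5,-50,0,0,0],[70,0,0,-50,0,0,0],[65,0,0,-40,0,0,0],[65,0,0,-25,0,0,0],[65,0,0,-13,0,0,0],[65,0,0,0,0,0,0],[65,0,0,0,0,0,0]]'
python3 -c "
from h import *
go((648,-114,52,5.5))"
python3 -m pendant '[[20,0,0,0,0,0,0],[20,0,0,0,0,0,0],[20,0,0,0,0,0,0],[20,0,0,0,0,0,0],[20,0,0,0,0,0,0],[20,0,0,0,0,0,0]]'
```

```text
time: 3.52
tool_pos: [0.6493, -0.1166, 0.0548]
orientation: [0.001, 0.672, 0.74, 0.001]
wrist_force: [-0.5, -0.4, 0.9]
grip_width: 0.0649
grasp_force: 0.0
t 3.52 at [ 649.3 -116.6   54.8] 5.5 F [-0.5 -0.4  0.9] w 64.9 g 0.0 q7 0.55
left [-1.3  2.6 -2.8] -0.0
time: 4.28
tool_pos: [0.6492, -0.1169, 0.0545]
orientation: [0.001, 0.673, 0.74, 0.001]
wrist_force: [-0.7, 0.2, 6.4]
grip_width: 0.0326
grasp_force: 60.1
```

```bash
python3 -m pendant '[[20,0,0,10,0,0,0],[20,0,0,30,0,0,0],[20,0,0,30,0,0,0],[20,0,0,10,0,0,0],[20,-20,-25,0,0,0,-1],[20,-40,-48,0,0,0,-2],[20,-45,-55,0,0,0,-2.5],[20,-45,-55,0,0,0,-2.5],[20,-40,-48,0,0,0,-2],[20,-28,-32,0,0,0,-0.5],[20,0,0,0,0,0,0],[20,0,0,0,0,0,0]]'
python3 -c "
from h import *
go((431,-380,35,-5))"
```

```text
time: 5.78
tool_pos: [0.4413, -0.3654, 0.1326]
orientation: [-0.001, 0.737, 0.676, 0.0]
wrist_force: [0.8, 1.0, -2.6]
grip_width: 0.0328
grasp_force: 62.1
t 5.78 at [ 441.3 -365.4  132.6] -5.0 F [ 0.8  1.  -2.6] w 32.8 g 62.1 q7 0.85
left [-10.3 -14.6 -97.6] 0.0
```

```bash
python3 -m pendant '[[20,-10,-14,-20,0,0,0],[20,0,0,-35,0,0,0],[20,0,0,-25,0,0,0],[20,0,0,-9,0,0,0],[20,0,0,-6,0,0,0],[20,0,0,0,0,0,0],[20,0,0,0,0,0,0]]'
python3 -c "
from h import *
go((431,-380,34,-5))"
```

```text
time: 6.65
tool_pos: [0.4318, -0.3808, 0.0392]
orientation: [0.001, 0.737, 0.676, 0.0]
wrist_force: [0.1, -0.7, -1.5]
grip_width: 0.0327
grasp_force: 62.0
t 6.65 at [ 431.8 -380.8   39.2] -5.0 F [ 0.1 -0.7 -1.5] w 32.7 g 62.0 q7 0.97
left [-0.8  0.8 -5.2] 0.0
```

```bash
python3 -m pendant '[[20,0,0,-3,0,0,0],[20,0,0,-2,0,0,0],[20,0,0,0,0,0,0],[20,0,0,0,0,0,0],[60,0,0,0,0,0,0],[60,0,0,0,0,0,0],[60,0,0,0,0,0,0],[60,0,0,0,0,0,0],[60,0,0,30,0,0,0],[60,0,0,40,0,0,0],[60,0,0,30,0,0,0],[60,0,0,0,0,0,0]]'
python3 - <<'E'
from h import *
go((642,-43,160,5.5))
s=eyes.snapshot("wrist"); cv2.imwrite("pics/w2.png",s["frame"])
for z,t,a0,a1 in((.054,.005,300,40000),(.02,.003,600,200000)):
    m,W=topmask(s,z,t)
    for o in rects(s,m,z,a0,a1): print('D',z,o)
E
```

```text
time: 8.15
tool_pos: [0.4325, -0.3819, 0.1357]
orientation: [0.003, 0.737, 0.675, 0.001]
wrist_force: [0.6, -0.4, -0.8]
grip_width: 0.0601
grasp_force: 0.0
t 8.15 at [ 432.5 -381.9  135.7] -5.0 F [ 0.6 -0.4 -0.8] w 60.1 g 0.0 q7 0.89
left [209.5 338.9  24.3] 10.5
D 0.054 (432.3, -377.7, 33.6, 45.4, 84.9, [314.0, 206.0])
D 0.02 (666.6, -382.2, 53.3, 66.1, 95.8, [607.0, 172.0])
D 0.02 (435.8, -328.4, 109.1, 175.2, 84.9, [313.0, 142.0])
```

View pics/w2.png

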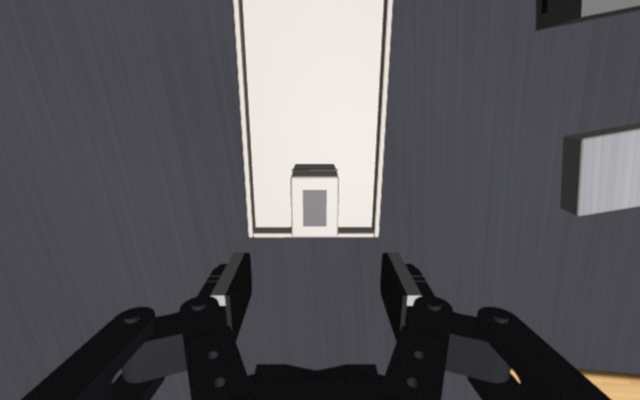

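The first charged pack stands upright in the tray (pack top at (315,206)). Next is socket 1.

```bash
python3 -m pendant '[[65,12,20,10,0,0,1],[65,25,40,10,0,0,1.5],[65,35,58,0,0,0,2],[65,35,58,0,0,0,2],[65,35,58,0,0,0,2],[65,30,48,0,0,0,2],[65,25,40,0,0,0,0],[65,12,18,0,0,0,0],[65,0,0,0,0,0,0],[65,0,0,0,0,0,0]]'
python3 -c "
from h import *
go((642.5,-44,52,5.5))"
```

```text
time: 9.45
tool_pos: [0.6306, -0.0572, 0.1531]
orientation: [0.0, 0.674, 0.739, -0.001]
wrist_force: [-0.7, -0.0, -0.2]
grip_width: 0.0652
grasp_force: 0.0
t 9.45 at [630.6 -57.2 153.1] 5.3 F [-0.7 -0.  -0.2] w 65.2 g 0.0 q7 0.39
left [  11.9   13.2 -101.1] 0.2
```

```bash
python3 -m pendant '[[65,11,12.5,-20,0,0,0.2],[65,0,0,-35,0,0,0],[65,0,0,-25,0,0,0],[65,0,0,-15,0,0,0],[65,0,0,-3,0,0,0],[65,0,0,0,0,0,0],[20,0,0,0,0,0,0],[20,0,0,0,0,0,0],[20,0,0,0,0,0,0],[20,0,0,0,0,0,0],[20,0,0,0,0,0,0]]'
python3 -c "
from h import *
go((642.5,-44,52,5.5))"
```

```text
time: 10.82
tool_pos: [0.6438, -0.0415, 0.0565]
orientation: [0.001, 0.671, 0.741, 0.001]
wrist_force: [-1.4, 0.1, 5.8]
grip_width: 0.0325
grasp_force: 60.5
t 10.82 at [643.8 -41.5  56.5] 5.7 F [-1.4  0.1  5.8] w 32.5 g 60.5 q7 0.43
left [-1.3 -2.5 -4.5] -0.2
```

```bash
python3 -m pendant '[[20,0,0,10,0,0,0],[20,0,0,30,0,0,0],[20,0,0,30,0,0,0],[20,0,0,10,0,0,0],[20,-20,-27,0,0,0,-1],[20,-37,-50,0,0,0,-2],[20,-40,-53,0,0,0,-2.5],[20,-40,-53,0,0,0,-2.5],[20,-36,-48,0,0,0,-2],[20,-25,-35,0,0,0,-0.7],[20,-10,-14,0,0,0,0],[20,0,0,0,0,0,0]]'
python3 -m pendant '[[20,0,0,0,0,0,0]]'
python3 -c "
from h import *
go((436,-319,36,-5))"
```

```text
time: 12.32
tool_pos: [0.4392, -0.3154, 0.135]
orientation: [-0.0, 0.738, 0.675, 0.0]
wrist_force: [0.3, 1.0, -1.2]
grip_width: 0.0324
grasp_force: 65.9
time: 12.45
tool_pos: [0.4413, -0.3132, 0.1349]
orientation: [-0.0, 0.736, 0.677, 0.0]
wrist_force: [0.3, 1.1, -1.6]
grip_width: 0.0329
grasp_force: 65.9
t 12.45 at [ 441.3 -313.2  134.9] -4.8 F [ 0.3  1.1 -1.6] w 32.9 g 65.9 q7 0.76
left [ -5.3  -5.8 -98.9] -0.2
```

```bash
python3 -m pendant '[[20,-5,-6,-20,0,0,0],[20,0,0,-35,0,0,0],[20,0,0,-25,0,0,0],[20,0,0,-12,0,0,0],[20,0,0,-4,0,0,0],[20,0,0,-3,0,0,0],[20,0,0,0,0,0,0],[20,0,0,0,0,0,0]]'
python3 -c "
from h import *
go((436,-319,36,-5))"
```

```text
time: 13.45
tool_pos: [0.4352, -0.3215, 0.0369]
orientation: [0.001, 0.737, 0.675, 0.0]
wrist_force: [0.1, -0.3, -1.3]
grip_width: 0.0324
grasp_force: 65.9
t 13.45 at [ 435.2 -321.5   36.9] -5.0 F [ 0.1 -0.3 -1.3] w 32.4 g 65.9 q7 0.88
left [ 0.8  2.5 -0.9] 0.0
```

Release, then move to socket 2 at about (635.5, 29).

```bash
python3 -m pendant '[[20,0,0,-1,0,0,0],[20,0,0,0,0,0,0],[60,0,0,0,0,0,0],[60,0,0,0,0,0,0],[60,0,0,0,0,0,0],[60,0,0,0,0,0,0],[60,0,0,30,0,0,0],[60,0,0,40,0,0,0],[60,0,0,40,0,0,0],[60,0,0,0,0,0,0]]'
python3 -m pendant '[[65,12,20,10,0,0,1],[65,24,42,0,0,0,1.5],[65,32,58,0,0,0,2],[65,32,58,0,0,0,2],[65,32,58,0,0,0,2],[65,30,50,0,0,0,2],[65,23,40,0,0,0,0],[65,12,20,0,0,0,0],[65,0,0,0,0,0,0],[65,0,0,0,0,0,0]]'
python3 -c "
from h import *
go((636,29,55,5.5))"
```

```text
time: 14.7
tool_pos: [0.4366, -0.3228, 0.1483]
orientation: [0.003, 0.737, 0.675, 0.001]
wrist_force: [0.4, 0.5, -0.1]
grip_width: 0.06
grasp_force: 0.0
time: 15.95
tool_pos: [0.6252, 0.0118, 0.1551]
orientation: [0.0, 0.674, 0.739, -0.001]
wrist_force: [-0.7, -1.2, 0.7]
grip_width: 0.0649
grasp_force: 0.0
t 15.95 at [625.2  11.8 155.1] 5.3 F [-0.7 -1.2  0.7] w 64.9 g 0.0 q7 0.27
left [  10.8   17.2 -100.1] 0.2
```

```bash
python3 -m pendant '[[65,10.5,15.5,-20,0,0,0.2],[65,0,0,-35,0,0,0],[65,0,0,-25,0,0,0],[65,0,0,-15,0,0,0],[65,0,0,-5,0,0,0],[65,0,0,0,0,0,0],[20,0,0,0,0,0,0],[20,0,0,0,0,0,0],[20,0,0,0,0,0,0],[20,0,0,0,0,0,0],[20,0,0,0,0,0,0]]'
python3 -c "
from h import *
go((636,29,55,5.5))"
```

```text
time: 17.32
tool_pos: [0.6373, 0.0305, 0.0565]
orientation: [0.0, 0.671, 0.741, 0.001]
wrist_force: [-1.3, -0.4, 5.9]
grip_width: 0.0324
grasp_force: 59.8
t 17.32 at [637.3  30.5  56.5] 5.7 F [-1.3 -0.4  5.9] w 32.4 g 59.8 q7 0.31
left [-1.3 -1.5 -1.5] -0.2
```

```bash
python3 -m pendant '[[20,0,0,10,0,0,0],[20,0,0,30,0,0,0],[20,0,0,30,0,0,0],[20,0,0,10,0,0,0],[20,-19,-29,0,0,0,-1],[20,-34,-51,0,0,0,-2],[20,-37,-55,0,0,0,-2.5],[20,-37,-55,0,0,0,-2.5],[20,-33,-50,0,0,0,-2],[20,-24,-36,0,0,0,-0.7],[20,-12,-16,0,0,0,0],[20,0,0,0,0,0,0]]'
python3 -m pendant '[[20,0,0,0,0,0,0]]'
python3 -c "
from h import *
go((441,-262,36,-5))"
```

```text
time: 18.82
tool_pos: [0.4434, -0.2564, 0.1349]
orientation: [-0.0, 0.739, 0.674, -0.0]
wrist_force: [0.2, -0.2, -2.1]
grip_width: 0.0328
grasp_force: 62.1
time: 18.95
tool_pos: [0.4458, -0.2539, 0.1349]
orientation: [-0.0, 0.737, 0.676, 0.0]
wrist_force: [0.3, 0.4, -1.6]
grip_width: 0.0328
grasp_force: 62.1
t 18.95 at [ 445.8 -253.9  134.9] -4.9 F [ 0.3  0.4 -1.6] w 32.8 g 62.1 q7 0.63
left [ -4.8  -8.1 -98.9] -0.1
```

```bash
python3 -m pendant '[[20,-5,-6,-20,0,0,0],[20,0,0,-35,0,0,0],[20,0,0,-25,0,0,0],[20,0,0,-12,0,0,0],[20,0,0,-4,0,0,0],[20,0,0,-3,0,0,0],[20,0,0,-1,0,0,0],[20,0,0,0,0,0,0],[60,0,0,0,0,0,0],[60,0,0,0,0,0,0],[60,0,0,0,0,0,0],[60,0,0,0,0,0,0]]'
python3 -m pendant '[[60,0,0,30,0,0,0],[60,0,0,50,0,0,0],[60,0,0,50,0,0,0],[60,0,0,0,0,0,0]]'
python3 - <<'E'
from h import *
go((441,-262,36,-5))
s=eyes.snapshot("top"); cv2.imwrite("pics/t3.png",s["frame"][120:280,200:500].repeat(2,0).repeat(2,1))
for z,t,a0,a1 in((.05,.006,40,600),(.054,.006,40,600),(.045,.006,1500,6000)):
    m,W=topmask(s,z,t)
    for o in rects(s,m,z,a0,a1): print('D',z,o)
E
```

```text
time: 20.45
tool_pos: [0.4401, -0.2613, 0.0354]
orientation: [0.0, 0.737, 0.675, 0.0]
wrist_force: [0.5, -0.3, -0.0]
grip_width: 0.06
grasp_force: 0.0
time: 20.95
tool_pos: [0.4426, -0.2629, 0.169]
orientation: [0.004, 0.737, 0.675, 0.002]
wrist_force: [-0.2, -0.4, -1.7]
grip_width: 0.0601
grasp_force: 0.0
t 20.95 at [ 442.6 -262.9  169. ] -5.0 F [-0.2 -0.4 -1.7] w 60.1 g 0.0 q7 0.61
left [  -1.6    0.9 -133. ] 0.0
D 0.05 (426.8, -114.9, 23.8, 45.6, 73.5, [368.0, 238.0])
D 0.05 (436.2, -260.3, 33.9, 45.6, 87.8, [415.0, 235.0])
D 0.05 (436.0, 169.0, 33.4, 45.7, 71.2, [274.0, 236.0])
D 0.05 (442.2, 43.5, 34.0, 45.0, 63.0, [315.0, 234.0])
D 0.05 (615.0, 778.6, 88.7, 91.1, 89.5, [83.0, 182.0])
D 0.05 (617.0, 658.5, 88.7, 89.0, 89.5, [122.0, 183.0])
D 0.05 (644.8, 241.8, 44.9, 46.7, 91.2, [251.0, 169.0])
D 0.054 (426.3, -114.2, 23.0, 45.7, 71.0, [368.0, 238.0])
D 0.054 (436.0, -261.0, 33.6, 42.4, 87.8, [416.0, 235.0])
D 0.054 (435.7, 168.6, 33.4, 45.2, 71.2, [274.0, 236.0])
D 0.054 (441.9, 43.4, 33.9, 44.8, 63.0, [316.0, 234.0])
D 0.054 (576.8, 668.5, 9.4, 65.3, 89.5, [112.0, 191.0])
D 0.054 (615.7, 776.5, 85.3, 90.2, 89.5, [83.0, 182.0])
D 0.054 (616.0, 623.2, 21.7, 89.6, 5.7, [128.0, 179.0])
D 0.054 (644.6, 241.9, 43.8, 45.8, 95.3, [251.0, 169.0])
D 0.054 (655.7, -214.2, 62.2, 64.4, 178.2, [397.0, 164.0])
D 0.045 (644.7, -100.3, 111.6, 329.8, 95.5, [361.0, 169.0])
```

View pics/t3.png

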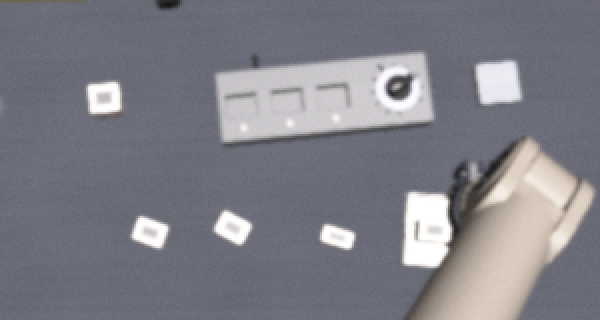

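All sockets are now empty, the tray packs stand at (432,230) in the crop, and the flat packs have not moved. Next I pick flat pack B at (446, 43).

```bash
python3 -m pendant '[[70,0,25,0,0,0,-2],[70,0,45,0,0,0,-3],[70,0,55,0,0,0,-4],[70,0,55,0,0,0,-4],[70,1,55,0,0,0,-4],[70,1,40,-10,0,0,-3],[70,1,20,-10,0,0,-2],[70,1,10,-10,0,0,0],[70,0,0,0,0,0,0],[70,0,0,0,0,0,0]]'
python3 - <<'E'
from h import *
go((446,43,32,-27))
s=eyes.snapshot("wrist")
m,W=topmask(s,.05,.005)
for o in rects(s,m,.05,300,40000): print('D',o)
E
```

```text
time: 22.25
tool_pos: [0.444, 0.0424, 0.1352]
orientation: [0.0, 0.853, 0.522, -0.0]
wrist_force: [0.1, -0.4, -0.3]
grip_width: 0.0702
grasp_force: 0.0
t 22.25 at [444.   42.4 135.2] -27.1 F [ 0.1 -0.4 -0.3] w 70.2 g 0.0 q7 -0.5
left [   2.     0.6 -103.2] 0.1
D (432.8, -104.9, 23.9, 31.9, 70.5, [384.0, 361.0])
D (445.7, 43.6, 33.6, 45.9, 61.5, [317.0, 207.0])
D (440.1, 167.5, 34.1, 45.7, 70.4, [218.0, 42.0])
```

```bash
python3 -m pendant '[[70,2,0.6,-30,0,0,-0.9],[70,0,0,-35,0,0,0],[70,0,0,-25,0,0,0],[70,0,0,-10,0,0,0],[70,0,0,-5,0,0,0],[70,0,0,0,0,0,0],[20,0,0,0,0,0,0],[20,0,0,0,0,0,0],[20,0,0,0,0,0,0],[20,0,0,0,0,0,0],[20,0,0,0,0,0,0]]'
python3 -c "
from h import *
go((446,43,32,-27))"
```

```text
time: 23.68
tool_pos: [0.4469, 0.0446, 0.0311]
orientation: [0.0, 0.857, 0.516, 0.001]
wrist_force: [0.1, -0.1, 5.3]
grip_width: 0.0325
grasp_force: 60.0
t 23.68 at [446.9  44.6  31.1] -27.9 F [ 0.1 -0.1  5.3] w 32.5 g 60.0 q7 -0.32
left [-0.9 -1.6  0.9] 0.9
```

```bash
python3 -m pendant '[[20,0,0,10,0,0,0],[20,0,0,35,0,0,0],[20,0,0,30,0,0,0],[20,10,-5,10,0,0,3],[20,25,-12,0,0,0,5],[20,40,-17,0,0,0,7],[20,40,-17,0,0,0,7],[20,40,-17,0,0,0,6],[20,25,-12,0,0,0,4],[20,15,-7,0,0,0,1.4],[20,0,0,0,0,0,0],[20,0,0,0,0,0,0]]'
python3 -c "
from h import *
go((643.5,-42.5,56,5.5))
s=eyes.snapshot('wrist'); cv2.imwrite('pics/w4.png',s['frame'])"
```

```text
time: 25.18
tool_pos: [0.64, -0.0421, 0.1152]
orientation: [-0.001, 0.673, 0.74, -0.0]
wrist_force: [-0.5, 1.1, -2.3]
grip_width: 0.0329
grasp_force: 60.1
t 25.18 at [640.  -42.1 115.2] 5.5 F [-0.5  1.1 -2.3] w 32.9 g 60.1 q7 0.36
left [  3.5  -0.4 -59.2] 0.0
```

View pics/w4.png

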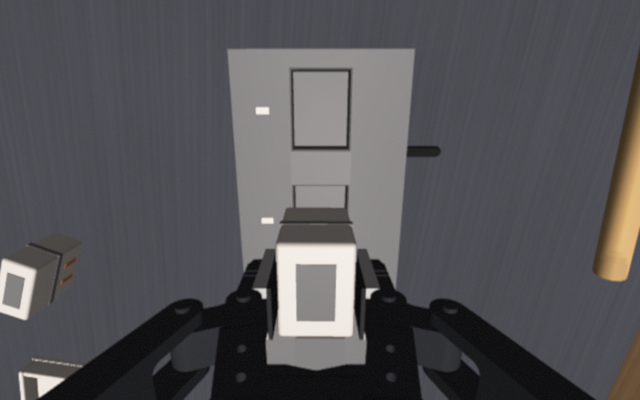

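The pack is held straight at (316,280), and socket 1's mouth lies just beyond it at column 320, which agrees with the +3.5 mm still to go. I align and descend to just above the mouth.

```bash
python3 -m pendant '[[20,3,-0.5,-15,0,0,0],[20,0,0,-12,0,0,0],[20,0,0,-6,0,0,0],[20,0,0,0,0,0,0],[20,0,0,0,0,0,0]]'
python3 -c "
from h import *
go((643.5,-42.5,56,5.5))"
```

```text
time: 25.85
tool_pos: [0.6443, -0.0433, 0.0826]
orientation: [0.0, 0.673, 0.74, 0.0]
wrist_force: [-0.3, 0.2, -1.4]
grip_width: 0.0329
grasp_force: 60.1
t 25.85 at [644.3 -43.3  82.6] 5.5 F [-0.3  0.2 -1.4] w 32.9 g 60.1 q7 0.38
left [ -0.8   0.8 -26.6] 0.0
```

```bash
python3 -m pendant '[[20,-0.7,0.7,-4,0,0,0],[20,0,0,-3,0,0,0],[20,0,0,-3,0,0,0],[20,0,0,-2,0,0,0],[20,0,0,0,0,0,0]]'
python3 -c "
from h import *
go((643.5,-42.5,56,5.5))"
```

```text
time: 26.48
tool_pos: [0.6432, -0.0423, 0.0701]
orientation: [-0.0, 0.672, 0.74, -0.0]
wrist_force: [0.7, 1.7, -2.1]
grip_width: 0.0329
grasp_force: 60.2
t 26.48 at [643.2 -42.3  70.1] 5.5 F [ 0.7  1.7 -2.1] w 32.9 g 60.2 q7 0.39
left [  0.3  -0.2 -14.1] 0.0
```

In by 6 mm with no contact force.

```bash
python3 -m pendant '[[20,0,0,-4,0,0,0],[20,0,0,-4,0,0,0],[20,0,0,-3,0,0,0],[20,0,0,-2,0,0,0],[20,0,0,-1,0,0,0],[20,0,0,0,0,0,0]]'
python3 -c "
from h import *
go((643.5,-42.5,56,5.5))"
```

```text
time: 27.22
tool_pos: [0.6433, -0.0423, 0.0563]
orientation: [-0.0, 0.672, 0.74, 0.0]
wrist_force: [-0.0, 1.0, -0.7]
grip_width: 0.0324
grasp_force: 60.1
t 27.23 at [643.3 -42.3  56.3] 5.5 F [-0.   1.  -0.7] w 32.4 g 60.1 q7 0.39
left [ 0.2 -0.2 -0.3] 0.0
```

Home. Release, rise, and go to flat pack A.

```bash
python3 -m pendant '[[20,0,0,-1,0,0,0],[20,0,0,0,0,0,0],[60,0,0,0,0,0,0],[60,0,0,0,0,0,0],[60,0,0,0,0,0,0],[60,0,0,0,0,0,0],[60,0,0,30,0,0,0],[60,0,0,40,0,0,0],[60,0,0,10,0,0,0],[60,0,0,0,0,0,0]]'
python3 -m pendant '[[70,-10,10,0,0,0,-1],[70,-25,25,0,0,0,-3],[70,-35,38,0,0,0,-5],[70,-35,38,0,0,0,-5],[70,-35,38,0,0,0,-5],[70,-35,35,0,0,0,-4],[70,-20,20,0,0,0,-2],[70,-8,8,0,0,0,0],[70,0,0,0,0,0,0],[70,0,0,0,0,0,0]]'
python3 - <<'E'
from h import *
go((439.5,169,31,-19))
s=eyes.snapshot("wrist"); cv2.imwrite("pics/w5.png",s["frame"])
for z in(.05,.075):
  m,W=topmask(s,z,.005)
  for o in rects(s,m,z,300,40000): print('D',z,o)
s=eyes.snapshot("top")
for z in(.05,.075):
  m,W=topmask(s,z,.006)
  for o in rects(s,m,z,40,600): print('T',z,o)
E
```

```text
time: 28.48
tool_pos: [0.6436, -0.0425, 0.1357]
orientation: [0.0, 0.672, 0.74, 0.0]
wrist_force: [-0.3, 0.4, 0.6]
grip_width: 0.06
grasp_force: 0.0
time: 29.72
tool_pos: [0.4412, 0.1684, 0.1353]
orientation: [0.001, 0.817, 0.576, 0.0]
wrist_force: [0.7, 0.9, -0.1]
grip_width: 0.0699
grasp_force: 0.0
t 29.73 at [441.2 168.4 135.3] -19.6 F [ 0.7  0.9 -0.1] w 69.9 g 0.0 q7 -0.62
left [  -1.7    0.6 -104.3] 0.6
D 0.05 (639.2, -43.5, 33.2, 56.8, 93.0, [615.0, 354.0])
D 0.05 (439.7, 169.6, 33.5, 45.6, 70.3, [313.0, 209.0])
D 0.05 (643.4, 225.2, 24.8, 51.2, 160.4, [594.0, 16.0])
D 0.075 (625.4, -35.2, 10.9, 39.2, 86.4, [634.0, 379.0])
T 0.05 (426.7, -115.0, 23.8, 45.3, 73.5, [368.0, 238.0])
T 0.05 (431.4, 155.9, 18.6, 33.5, 159.7, [279.0, 237.0])
T 0.05 (429.1, -376.8, 34.0, 48.4, 86.7, [454.0, 237.0])
T 0.05 (430.4, -320.8, 33.7, 45.5, 87.4, [436.0, 236.0])
T 0.05 (435.3, -262.0, 34.8, 46.2, 82.3, [416.0, 235.0])
T 0.05 (615.0, 778.6, 88.7, 92.9, 89.5, [81.0, 179.0])
T 0.05 (617.0, 658.0, 88.7, 90.3, 89.5, [120.0, 179.0])
T 0.05 (644.9, 241.8, 44.8, 46.7, 91.2, [251.0, 169.0])
T 0.075 (616.0, 778.8, 68.4, 76.2, 89.5, [74.0, 178.0])
T 0.075 (616.3, 659.4, 71.6, 74.4, 89.8, [113.0, 178.0])
T 0.075 (639.7, -43.2, 35.0, 45.9, 94.3, [344.0, 168.0])
T 0.075 (637.7, 434.4, 46.9, 49.4, 45.4, [187.0, 170.0])
```

```bash
python3 -m pendant '[[70,-1.7,0,-30,0,0,0],[70,0,0,-35,0,0,0],[70,0,0,-25,0,0,0],[70,0,0,-10,0,0,0],[70,0,0,-5,0,0,0],[70,0,0,0,0,0,0],[20,0,0,0,0,0,0],[20,0,0,0,0,0,0],[20,0,0,0,0,0,0],[20,0,0,0,0,0,0],[20,0,0,0,0,0,0]]'
python3 -c "
from h import *
go((439.5,169,31,-19))"
```

```text
time: 31.2
tool_pos: [0.4394, 0.1699, 0.0312]
orientation: [-0.0, 0.817, 0.577, 0.001]
wrist_force: [0.2, -0.8, 6.5]
grip_width: 0.0327
grasp_force: 59.6
t 31.2 at [439.4 169.9  31.2] -19.5 F [ 0.2 -0.8  6.5] w 32.7 g 59.6 q7 -0.46
left [ 0.1 -0.9 -0.2] 0.5
```

```bash
python3 -m pendant '[[20,0,0,10,0,0,0],[20,0,0,35,0,0,0],[20,0,0,30,0,0,0],[20,10,-8,10,0,0,3],[20,27,-19,0,0,0,4],[20,40,-28,0,0,0,5],[20,40,-28,0,0,0,5],[20,40,-28,0,0,0,4],[20,25,-20,0,0,0,3],[20,15,-10,0,0,0,1],[20,0,0,0,0,0,0],[20,0,0,0,0,0,0]]'
python3 -c "
from h import *
go((636.8,29.3,56,5.5))"
```

```text
time: 32.7
tool_pos: [0.6344, 0.0303, 0.115]
orientation: [-0.001, 0.672, 0.741, -0.0]
wrist_force: [0.2, -0.6, -1.9]
grip_width: 0.0324
grasp_force: 60.3
t 32.7 at [634.4  30.3 115. ] 5.6 F [ 0.2 -0.6 -1.9] w 32.4 g 60.3 q7 0.25
left [  2.4  -1.  -59. ] -0.1
```

```bash
python3 -m pendant '[[20,1.8,-0.5,-15,0,0,0],[20,0,0,-12,0,0,0],[20,0,0,-6,0,0,0],[20,0,0,0,0,0,0],[20,0,0,0,0,0,0]]'
python3 -c "
from h import *
go((636.8,29.3,56,5.5))"
```

```text
time: 33.33
tool_pos: [0.6378, 0.0279, 0.0826]
orientation: [0.0, 0.673, 0.74, 0.0]
wrist_force: [0.2, -0.1, -1.6]
grip_width: 0.0327
grasp_force: 60.5
t 33.33 at [637.8  27.9  82.6] 5.5 F [ 0.2 -0.1 -1.6] w 32.7 g 60.5 q7 0.27
left [ -1.    1.4 -26.6] 0.0
```

```bash
python3 -m pendant '[[20,-0.9,1.3,-4,0,0,0],[20,0,0,-3,0,0,0],[20,0,0,-3,0,0,0],[20,0,0,-2,0,0,0],[20,0,0,0,0,0,0]]'
python3 -c "
from h import *
go((636.8,29.3,56,5.5))"
```

```text
time: 33.95
tool_pos: [0.6365, 0.0293, 0.0701]
orientation: [-0.0, 0.673, 0.74, -0.0]
wrist_force: [-0.1, 0.3, -1.8]
grip_width: 0.0327
grasp_force: 60.5
t 33.95 at [636.5  29.3  70.1] 5.5 F [-0.1  0.3 -1.8] w 32.7 g 60.5 q7 0.28
left [  0.3   0.  -14.1] 0.0
```

```bash
python3 -m pendant '[[20,0,0,-4,0,0,0],[20,0,0,-4,0,0,0],[20,0,0,-3,0,0,0],[20,0,0,-2,0,0,0],[20,0,0,-1,0,0,0],[20,0,0,0,0,0,0]]'
python3 -c "
from h import *
go((636.8,29.3,56,5.5))"
```

```text
time: 34.7
tool_pos: [0.6365, 0.0294, 0.0563]
orientation: [-0.0, 0.672, 0.74, -0.0]
wrist_force: [-1.0, -0.7, -2.0]
grip_width: 0.0328
grasp_force: 60.4
t 34.7 at [636.5  29.4  56.3] 5.5 F [-1.  -0.7 -2. ] w 32.8 g 60.4 q7 0.28
left [ 0.3 -0.1 -0.3] 0.0
```

```bash
python3 -m pendant '[[20,0,0,-1,0,0,0],[20,0,0,0,0,0,0],[60,0,0,0,0,0,0],[60,0,0,0,0,0,0],[60,0,0,0,0,0,0],[60,0,0,0,0,0,0],[60,0,0,30,0,0,0],[60,0,0,50,0,0,0],[60,0,0,40,0,0,0],[60,0,0,10,0,0,0]]'
python3 -m pendant '[[60,2,-20,0,0,0,0],[60,4,-45,0,0,0,0],[60,5,-55,0,0,0,0],[60,5,-55,0,0,0,0],[60,4,-40,0,0,0,0],[60,2,-20,0,0,0,0],[60,1,-10,0,0,0,0],[60,0,0,0,0,0,0],[60,0,0,0,0,0,0]]'
python3 - <<'E'
from h import *
go((659,-214.7,76,5.5))
s=eyes.snapshot("wrist"); cv2.imwrite("pics/w6.png",s["frame"])
m,W=topmask(s,.089,.004)
for o in rects(s,m,.089,100,40000): print('bar',o)
s=eyes.snapshot("top")
for z in(.05,.075):
  m,W=topmask(s,z,.006)
  for o in rects(s,m,z,60,400): print('T',z,o)
E
```

```text
time: 35.95
tool_pos: [0.6385, 0.029, 0.1886]
orientation: [0.002, 0.673, 0.74, 0.002]
wrist_force: [-0.5, 0.3, -0.4]
grip_width: 0.0604
grasp_force: 0.0
time: 37.08
tool_pos: [0.6601, -0.2132, 0.1851]
orientation: [-0.001, 0.671, 0.741, 0.001]
wrist_force: [-0.9, -0.1, 0.6]
grip_width: 0.0599
grasp_force: 0.0
t 37.08 at [ 660.1 -213.2  185.1] 5.6 F [-0.9 -0.1  0.6] w 59.9 g 0.0 q7 0.61
left [  -1.1   -1.5 -109.1] -0.1
bar (659.8, -214.8, 13.8, 41.1, 124.1, [314.0, 207.0])
T 0.05 (429.2, -376.8, 33.9, 48.5, 87.0, [454.0, 237.0])
T 0.05 (430.2, -320.8, 33.9, 45.5, 87.4, [436.0, 236.0])
T 0.05 (436.2, -261.8, 33.9, 48.6, 87.8, [416.0, 235.0])
T 0.05 (615.0, 778.2, 88.7, 92.0, 89.5, [82.0, 181.0])
T 0.05 (617.0, 658.6, 88.7, 89.2, 89.5, [122.0, 182.0])
T 0.05 (645.3, 242.5, 44.4, 46.3, 96.8, [251.0, 169.0])
T 0.075 (633.3, 29.1, 34.5, 45.9, 95.3, [320.0, 170.0])
T 0.075 (639.6, -43.3, 35.1, 45.6, 94.8, [343.0, 168.0])
T 0.075 (637.7, 434.4, 46.9, 49.2, 45.4, [187.0, 170.0])
```

View pics/w6.png

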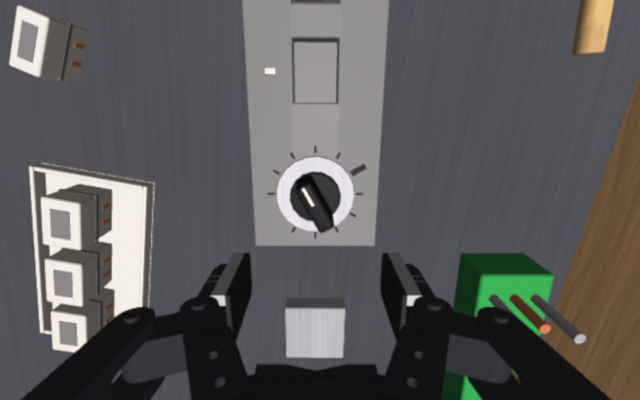

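Both flat packs are home in the sockets and all three charged packs stand in the tray. The dial is at (315,195), with its white pointer towards the upper left at (308,190) and the long mark at (358,168). The bar points to 124° in the world frame, so the dial reads about 61° and needs 88.6° clockwise. I turn the tool to 34° and grip.

```bash
python3 -m pendant '[[50,-0.5,-1,-20,0,0,8],[50,0,0,-30,0,0,10],[50,0,0,-25,0,0,8],[50,0,0,-15,0,0,2.5],[50,0,0,0,0,0,0],[50,0,0,0,0,0,0]]'
python3 -c "
from h import *
go((659.3,-214.8,68,34.1))"
```

```text
time: 37.92
tool_pos: [0.6598, -0.2164, 0.0963]
orientation: [0.001, 0.47, 0.883, 0.0]
wrist_force: [-0.1, 0.5, -0.2]
grip_width: 0.05
grasp_force: 0.0
t 37.92 at [ 659.8 -216.4   96.3] 34.0 F [-0.1  0.5 -0.2] w 50.0 g 0.0 q7 1.08
left [ -0.5   1.6 -28.3] 0.1
```

```bash
python3 -m pendant '[[50,-0.5,1.6,-15,0,0,0],[50,0,0,-10,0,0,0],[50,0,0,-2,0,0,0],[50,0,0,0,0,0,0],[5,0,0,0,0,0,0],[5,0,0,0,0,0,0],[5,0,0,0,0,0,0],[5,0,0,0,0,0,0],[5,0,0,0,0,0,0]]'
python3 -c "
from h import *
go((659.3,-214.8,68,34.1))"
```

```text
time: 39.05
tool_pos: [0.6587, -0.2153, 0.0689]
orientation: [0.0, 0.47, 0.883, 0.0]
wrist_force: [-0.5, -0.4, 4.7]
grip_width: 0.0125
grasp_force: 60.2
t 39.05 at [ 658.7 -215.3   68.9] 34.0 F [-0.5 -0.4  4.7] w 12.5 g 60.2 q7 1.09
left [ 0.6  0.5 -0.9] 0.1
```

Gripped with low side force. I turn 88.6° clockwise, slowly.

```bash
python3 -m pendant '[[5,0,0,0,0,0,-5],[5,0,0,0,0,0,-8],[5,0,0,0,0,0,-8],[5,0,0,0,0,0,-8],[5,0,0,0,0,0,-8],[5,0,0,0,0,0,-8],[5,0,0,0,0,0,-8],[5,0,0,0,0,0,-8],[5,0,0,0,0,0,-8],[5,0,0,0,0,0,-8],[5,0,0,0,0,0,-8],[5,0,0,0,0,0,-3.6]]'
python3 -m pendant '[[5,0,0,0,0,0,0],[5,0,0,0,0,0,0],[5,0,0,0,0,0,0]]'
python3 -c "
from h import *
go((659.3,-214.8,68,-54.5))"
```

```text
time: 40.55
tool_pos: [0.6613, -0.2158, 0.069]
orientation: [0.002, 0.953, 0.303, 0.002]
wrist_force: [3.5, -1.9, -0.3]
grip_width: 0.0127
grasp_force: 59.8
time: 40.92
tool_pos: [0.6613, -0.2158, 0.069]
orientation: [0.002, 0.952, 0.305, 0.002]
wrist_force: [5.2, -2.5, 0.3]
grip_width: 0.0129
grasp_force: 59.7
t 40.92 at [ 661.3 -215.8   69. ] -54.5 F [ 5.2 -2.5  0.3] w 12.9 g 59.7 q7 -0.23
left [-2.  1. -1.] 0.0
```

Turn done. I release, rise and check.

```bash
python3 -m pendant '[[45,0,0,0,0,0,0],[45,0,0,0,0,0,0],[45,0,0,0,0,0,0],[45,0,0,0,0,0,0],[45,0,0,25,0,0,0],[45,0,0,40,0,0,0],[45,0,0,40,0,0,0],[45,0,0,10,0,0,8],[45,0,0,0,0,0,8],[45,0,0,0,0,0,8],[45,0,0,0,0,0,8],[45,0,0,0,0,0,0]]'
python3 -m pendant '[[45,0,0,0,0,0,8],[45,0,0,0,0,0,8],[45,0,0,0,0,0,8],[45,0,0,0,0,0,0],[45,0,0,0,0,0,0]]'
python3 - <<'E'
from h import *
go((659,-214.7,76,5.5))
s=eyes.snapshot("wrist"); cv2.imwrite("pics/w7.png",s["frame"])
m,W=topmask(s,.089,.004)
for o in rects(s,m,.089,100,40000): print('bar',o)
s=eyes.snapshot("top"); cv2.imwrite("pics/t7.png",s["frame"][120:280,200:500].repeat(2,0).repeat(2,1))
for z in(.05,.075):
  m,W=topmask(s,z,.006)
  for o in rects(s,m,z,60,400): print('T',z,o)
E
```

```text
time: 42.42
tool_pos: [0.6584, -0.2151, 0.1835]
orientation: [-0.0, 0.833, 0.554, 0.0]
wrist_force: [-0.5, -0.1, 0.3]
grip_width: 0.0448
grasp_force: 0.0
time: 43.05
tool_pos: [0.6585, -0.2151, 0.1833]
orientation: [-0.0, 0.7, 0.715, -0.0]
wrist_force: [-0.6, 0.9, -0.7]
grip_width: 0.0449
grasp_force: 0.0
t 43.05 at [ 658.5 -215.1  183.3] 1.2 F [-0.6  0.9 -0.7] w 44.9 g 0.0 q7 0.56
left [   0.5    0.4 -107.3] 4.3
bar (659.8, -214.6, 14.1, 41.0, 35.6, [317.0, 206.0])
T 0.05 (428.7, -377.0, 34.7, 49.2, 84.3, [455.0, 237.0])
T 0.05 (430.2, -320.8, 33.9, 45.5, 87.4, [435.0, 236.0])
T 0.05 (435.0, -261.8, 35.3, 46.1, 81.5, [415.0, 234.0])
T 0.05 (615.0, 778.5, 88.7, 91.3, 89.5, [82.0, 181.0])
T 0.05 (617.0, 657.5, 88.7, 91.4, 89.5, [120.0, 179.0])
T 0.05 (644.9, 241.8, 44.8, 46.7, 91.2, [251.0, 169.0])
T 0.075 (632.9, 29.1, 35.4, 45.9, 95.3, [320.0, 170.0])
T 0.075 (639.7, -43.2, 35.0, 45.9, 94.3, [343.0, 168.0])
T 0.075 (637.7, 434.3, 46.9, 49.5, 45.4, [187.0, 170.0])
```

View pics/w7.png

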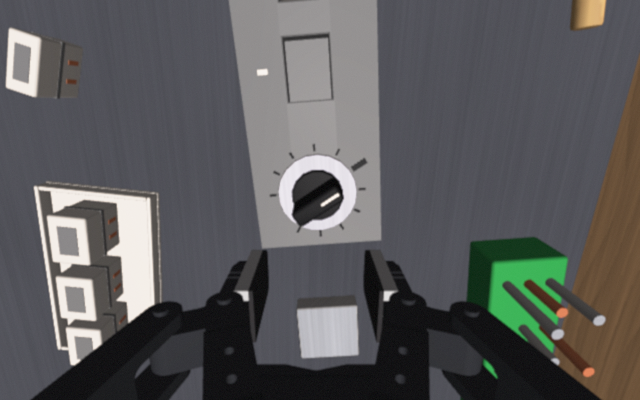

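View pics/t7.png

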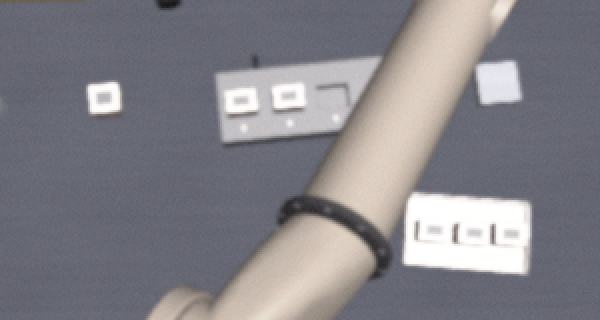

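In the wrist view the pointer at (330,200) is aimed at the long mark at (358,165), with the bar at 35.6° against a target of 35.5°. In the top view, packs fill sockets 2 and 1 (crop (240,100) and (288,96)), and three packs stand in the tray at (432,230), (474,232) and (511,233). The gripper is clear.

```bash
python3 -c "
from h import *
print(r.hand_in())"
```

```text
the job is handed in; nothing more can be done
None
```

The job is handed in, with no verdict returned: by my last measurements all three charged packs stand in the tray, both right-size flat packs are home in sockets 1 and 2, and the dial is on the long mark.

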